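# Set the teapot's side of the warmer to high

## Task

The teapot stands on one of the two plates of the warmer. With the fingertips, push the slide lever that serves the teapot's plate to the right, past the first click (low), all the way to its end stop (high), and then press the start button fully down and let go. Push the lever from its side without gripping it, leave the mug's lever off, and do not lift or shift the teapot, the mug or the small things round the warmer.

Things in the scene. Friction and masses are not known exactly. Their poses are not given: they have to be found in the camera images.
- warmer: White two-zone drinks warmer, fixed, 180 (x) x 330 (y) x 40 mm; origin under its centre, x away from the robot, y to the robot's left. Round dark plates, 120 mm wide, top 44 mm up, at (30, +83) and (30, -83) mm; each is served by the lever in front of it. On the front deck (x = -70 mm): left slot centred at y = +100, start button at 0, right slot at -100. Ticks by each slot: short off, longer low, longest high.
- left_lever (a joint): The left slide lever's travel in m toward the warmer's -y (right, seen from the robot): 0 = off, 0.030 = first detent (low), 0.060 = end stop (high). A click holds it at each; each hump between clicks takes a push of 5 to 7 N, then it snaps on by itself.
- left_knob (a point): Centre of the left lever's black knob (62 mm above the worktop), a rounded block 19 mm along its travel, 24 mm across it and 32 mm high (its underside 6 mm and its top 38 mm above the white deck). It slides along the warmer's y.
- right_lever (a joint): The right slide lever's travel in m toward the warmer's -y (right, seen from the robot): 0 = off, 0.030 = first detent (low), 0.060 = end stop (high). A click holds it at each; each hump between clicks takes a push of 5 to 7 N, then it snaps on by itself.
- right_knob (a point): Centre of the right lever's black knob (62 mm above the worktop), a rounded block 19 mm along its travel, 24 mm across it and 32 mm high (its underside 6 mm and its top 38 mm above the white deck). It slides along the warmer's y.
- start (a joint): Travel of the start button in m: 0 = up, 0.006 = fully down. Springs back up; takes 1.5 N to start moving and 5 N to bottom.
- start_top (a point): Centre of the top face of the start button, a round white push button of 26 mm diameter in a grey collar of 42 mm diameter, between the two slots; 18 mm above the deck (about 58 mm above the worktop), pressed straight down.
- teapot: Dark iron teapot, 109 x 130 x 120 mm, with its lid on and a bail handle, standing loose on one of the two plates; origin at the centre of its underside (about 44 mm above the worktop).
- mug: White mug with coloured rings, 87 x 124 x 103 mm with its handle, standing loose on the other plate; origin at the centre of its underside.
- sugar_pot: White lidded sugar pot, 77 x 77 x 88 mm, standing to the left of the warmer; origin at the centre of its underside.
- teaspoon: Metal teaspoon, 130 x 27 x 11 mm, lying in front of the warmer; origin at the centre of its underside.
- lemon: Yellow lemon, 71 x 53 x 51 mm, lying in front of the warmer; origin at the centre of its underside.
Things that resemble listed ones, but are neither listed nor needed, are in the scene too. What is shaped like the teapot but purple is not meant.

How it is judged (in metres and radians):
On the way, in this order (a step that is already met when the one before it is completed fails the run):
1. the lever of the teapot's plate is at its end stop (high) (((y of teapot in the frame of warmer above 0 m and value of joint left_lever above 0.055 m) or (y of teapot in the frame of warmer below 0 m and value of joint right_lever above 0.055 m))), for 0.2 s.
2. the start button is pressed down (((y of teapot in the frame of warmer above 0 m and value of joint left_lever above 0.055 m) or (y of teapot in the frame of warmer below 0 m and value of joint right_lever above 0.055 m)) and value of joint start above 0.0042 m), for 0.05 s.
At the end, for the whole second after the job is handed in: The lever in front of the teapot's plate rests within 5 mm of its end stop (joint above 0.055), the mug's lever is still within 6 mm of off, the start button has come back up, and teapot and mug stand upright and at rest on their plates (((y of teapot in the frame of warmer above 0 m and value of joint left_lever above 0.055 m and value of joint right_lever below 0.006 m) or (y of teapot in the frame of warmer below 0 m and value of joint right_lever above 0.055 m and value of joint left_lever below 0.006 m)) and value of joint start below 0.0015 m and angle between each of teapot, mug's own z axis and vertical below 0.1 rad and linear speed of each of teapot, mug below 0.02 m/s); the robot touches nothing.
It fails at once if the start button is pressed before the teapot's lever is at high (value of joint start above 0.003 m and not ((y of teapot in the frame of warmer above 0 m and value of joint left_lever above 0.055 m) or (y of teapot in the frame of warmer below 0 m and value of joint right_lever above 0.055 m))).
It fails at once if the mug's lever is moved more than 12 mm from off ((y of teapot in the frame of warmer above 0 m and value of joint right_lever above 0.012 m) or (y of teapot in the frame of warmer below 0 m and value of joint left_lever above 0.012 m)).
It fails at once if a lever is pinched (pressed on both halves of its knob at once) ((contact force between the fingers and left_lever_c1 above 1 N and contact force between the fingers and left_lever_c2 above 1 N) or (contact force between the fingers and right_lever_c1 above 1 N and contact force between the fingers and right_lever_c2 above 1 N)).
It fails at once if the teapot or the mug is lifted, tipped or shifted by more than 15 mm ((distance of teapot from where it was at the start of the episode above 0.015 m or angle between teapot's own z axis and vertical above 0.25 rad) or (distance of mug from where it was at the start of the episode above 0.015 m or angle between mug's own z axis and vertical above 0.25 rad)).
It fails at once if the sugar pot, teaspoon or lemon is lifted or shifted by more than 25 mm (distance of any of sugar_pot, teaspoon, lemon from where it was at the start of the episode above 0.025 m).
It also fails if it takes over 38 s, if anything falls off the work surface, if the arm or the gripper's body presses on something with over 40 N, if the wrist force passes 120 N, or if a joint passes its speed limit or range.

## Robot

A 7-joint arm with a two-finger parallel gripper is mounted at the origin on the work surface; the furniture and walls round the work are solid. World frame = base frame: x ahead of the robot, y to its left, z up, the work surface at z = 0. Lengths are in mm, angles in rad, forces in N, time in s.
With the tool pointing down it reaches from about 425 to 925 mm from the base axis. Payload 6.8 kg.
Tool frame: the origin (TCP) lies between the finger pads; the fingertips stand 11 mm ahead of it and the grasp point (between the pads) lies 8 mm behind it (manip.nose_length is the distance from the TCP to the fingertips, in mm); z points along the fingers, y is the line along which they close (so a half turn about z gives the same grasp; the last joint's range is limited). The gripper opens to 85 mm and grips with 20 to 120 N. Pads are 22 mm wide; open, the fingers measure 114 mm over their backs; the gripper's body (76 mm by 85 mm) begins 54 mm behind the grasp point. The pads swing forward as they close: fully open they stand 13 mm farther back than shut.
Start: joints at [1.064, 0.477, 0.022, 1.555, -0.011, 1.109, -0.083], TCP at [262.121, -622.045, 242.308] pointing down, gripper open.
Joint ranges: [-2.96, 2.96], [-0.34, 2.1], [-1.41, 1.46], [0.24, 2.44], [-1.37, 4.51], [0.17, 1.92], [-2.96, 2.96]. Speed limits (rad/s): [2.39, 2.39, 3.14, 3.14, 3.14, 3.14, 3.14].

## Interface

Orientations are given as [roll, pitch, yaw] about the fixed x, y, z axes, in that order (R = Rz(yaw) Ry(pitch) Rx(roll)).
In Python, from cell import manip, read_camera gives the robot as it stands. The module is installed in compiled form; this text tells all that it offers.
- The arm moves only by the shell command python3 -m inch 'ROWS' [FORCE]. ROWS is JSON, a list of rows, each an object of numbers: "x", "y", "z": the shift along the tool's x, y, z in mm; "rx", "ry", "rz": the turn, a rotation vector about the tool's x, y, z in degrees; "hand": the closure, from 0 (fully open) to 1 (shut). A call has 1 to 20 rows; each row is the pose to reach, as a shift and turn from the pose commanded when the call began, along the tool's axes at that moment; what a row does not reach only later rows make up. A row lasts 1/12 s, in which the tool goes at most 41.7 mm and 7.16 degrees, less where a joint would pass 70% of its speed; a pose out of reach is approached as far as the arm can. A call with a gripper value outside its range is refused whole. The fingers move at their own pace and stop on an object; FORCE is the grip in N (left out, the last holds). Time passes only in rows, so rows that repeat a pose let the fingers close. It gives the time, the measured TCP pose, the force, the opening and the grip force at its end, in the units of the state.
- manip.read_state(): the state, without advancing time (a new reading comes with each control period).
- read_camera(name): name is "scene" or "top" or "wrist"; returns a dict with "img" (400x640x3 uint8, red, green, blue), "K" (3x3 intrinsics, pixels), "eye" and "orientation" of the camera in the world. Camera axes: x right, y down, z forward; pixel columns grow to the right and rows downward; lengths in mm; the calibration is good to about 2 mm. A picture is of the moment at which its call begins. There is no depth.
- manip.sign_off(): hands the job in; it is judged then, once.
The state is a dict: "time": time; "joint_pos": joint angles; "dq": joint speeds; "joint_torque": joint torques, N m; "tcp_pos": TCP position; "tcp_rot": TCP orientation; "force": force on the tool from outside, world axes, zero at the start; "moment": the same for the moment, N m; "grip_width": finger opening in mm; "grasp_force": force on a finger pad.
Only numpy, scipy, OpenCV 4.12 (cv2) and the standard library are available. Lean on these libraries where they do the work, as an engineer would, in place of code of your own. Each camera call takes 0.05 s, during which the arm holds its last target. There are 200 camera calls.

## Working session

There is one attempt and no reset: what is moved stays moved. The work goes in short steps, Python scripts to look and compute and a shell command to move; the robot and the scene stay as the last step left them, time stands still between calls to the robot, and variables do not carry over. Pictures are saved under pics/ and viewed, at most 10 in all, crops included, and the job is handed in when it is done.

```bash
mkdir -p pics; cat > h.py <<'E'
import numpy as np, cv2, pickle
from cell import manip, read_camera
from scipy.spatial.transform import Rotation as R
def rot(o):
    o=np.array(o,float)
    return o if o.shape==(3,3) else (R.from_euler('xyz',o).as_matrix() if o.size==3 else R.from_quat(o).as_matrix())
def ray(c,u,v,z):
    d=rot(c['orientation'])@np.linalg.inv(np.array(c['K']))@[u,v,1]; e=np.array(c['eye'])
    return e+d*(z-e[2])/d[2]
def proj(c,p):
    q=np.array(c['K'])@rot(c['orientation']).T@(np.array(p)-np.array(c['eye'])); return q[:2]/q[2]
E
python3 - <<'E'
from h import *
C={}
for n in ['top','scene']:
    c=read_camera(n); C[n]=c
    cv2.imwrite(f'pics/{n}.png',cv2.cvtColor(c['img'],cv2.COLOR_RGB2BGR)); print(n,c['eye'],c['orientation'],c['K'])
pickle.dump(C,open('C.pkl','wb'))
print(manip.read_state())
E
```

```text
top [ 364.24811257   16.92868382 1016.18705253] [-3.06181863  0.01425607 -1.57836083] [[426.20385634   0.         320.32675612]
 [  0.         426.20385634 194.90363209]
 [  0.           0.           1.        ]]
scene [ 591.71612462 -871.27448729  575.90272323] [-2.09336353 -0.01249463  0.18530002] [[414.97064979   0.         319.82658151]
 [  0.         414.97064979 198.06500078]
 [  0.           0.           1.        ]]
{'time': 0.1, 'joint_pos': array([ 1.06393603,  0.47774383,  0.02235872,  1.55631843, -0.01149036,
        1.10933035, -0.08310103]), 'dq': array([ 0.00124202, -0.00110636, -0.00124845, -0.00271469,  0.00049368,
       -0.00113261, -0.00053758]), 'joint_torque': array([ 5.65854163e-03, -5.97752237e+01,  1.61407158e+00, -2.81952274e+01,
        1.27627503e-02,  5.01862567e-03,  4.70533428e-05]), 'tcp_pos': array([ 261.86868755, -621.58066142,  241.41997498]), 'tcp_rot': array([-3.13992686e+00,  1.38224520e-04,  3.98769785e-01]), 'force': array([-0.43834177, -0.39937694, -0.13221991]), 'moment': array([ 0.01210927, -0.02553935, -0.00124666]), 'grasp_force': 0.0, 'grip_width': 85.52176566167937}
```

View pics/top.png

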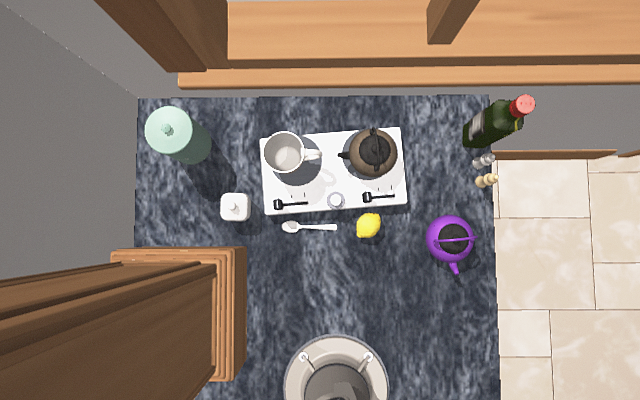

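View pics/scene.png

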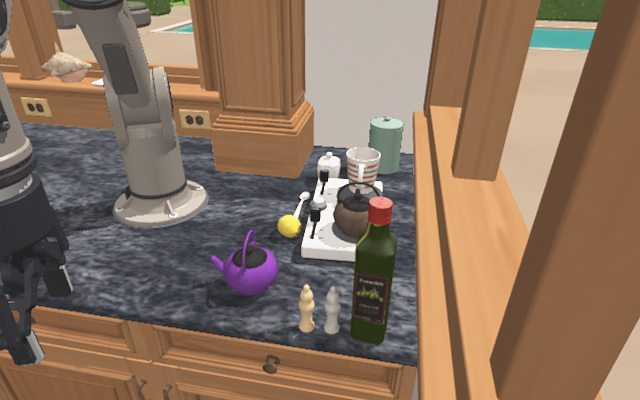

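The teapot stands on the right plate (top view, about 373,152), so the right lever is the one to push; its knob is near (366,198) and the start button near (336,200). The purple decoy pot is at (451,240), off to the right. I'll enlarge the warmer.

```bash
python3 - <<'E'
from h import *
C=pickle.load(open('C.pkl','rb'))
i=C['top']['img'][120:240,255:415]
cv2.imwrite('pics/crop.png',cv2.cvtColor(cv2.resize(i,None,fx=5,fy=5,interpolation=cv2.INTER_CUBIC),cv2.COLOR_RGB2BGR))
E
```

```text
(no output)
```

View pics/crop.png

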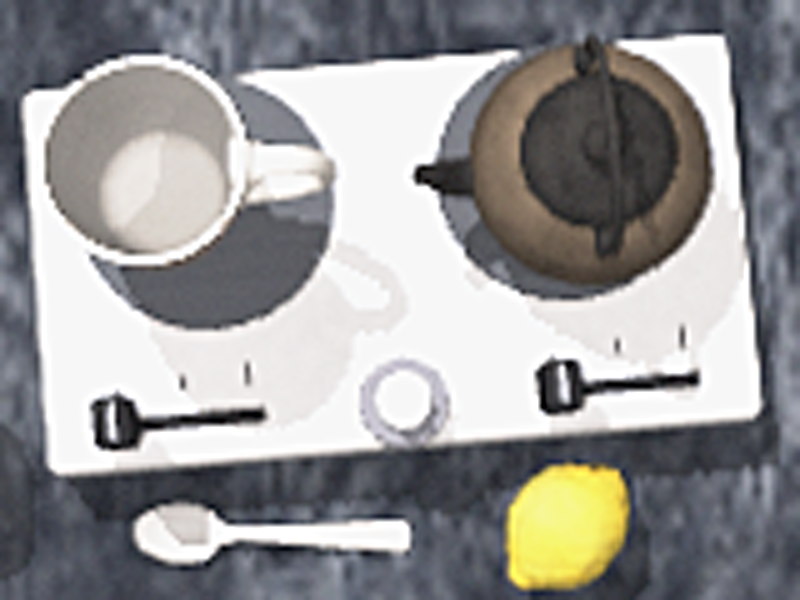

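The crop shows the warmer's top corners at crop pixels (22,93), (726,36), (762,415) and (52,474). The button is at (405,400) and the right knob at about (560,386). I'll fit the warmer's pose to these.

```bash
python3 - <<'E'
from h import *
C=pickle.load(open('C.pkl','rb'));c=C['top']
f=lambda x,y:(255+(x+.5)/5-.5,120+(y+.5)/5-.5)
px=[f(*p) for p in [(22,93),(726,36),(762,415),(52,474)]]
w=np.array([ray(c,*p,40)[:2] for p in px]); m=np.array([[90,165],[90,-165],[-90,-165],[-90,165]],float)
t=w.mean(0); A=m.T@(w-t); a=np.arctan2(A[0,1]-A[1,0],A[0,0]+A[1,1]); Rm=np.array([[np.cos(a),-np.sin(a)],[np.sin(a),np.cos(a)]])
print('pose',t,a,'res',(w-t-m@Rm.T).round(1).tolist())
W=lambda x,y:t+Rm@[x,y]
for n,x,y,z in [('rk',-70,-70,78),('rkend',-70,-130,78),('btn',-70,0,58),('lk',-70,130,78)]:
    q=proj(c,[*W(x,y),z]); print(n,W(x,y).round(1),((q-[255,120]+.5)*5-.5).round(0))
for n,p,z in [('lemon',(567,527),25),('lemtop',(567,465),25),('spoon r',(410,535),5),('btn',(405,400),58),('teapot body low',(590,283),80)]: print(n,ray(c,*f(*p),z).round(1))
s=C['scene'];print('scene rk',proj(s,[*W(-70,-70),78]),'btn',proj(s,[*W(-70,0),58]))
E
```

```text
pose [499.26911429   1.5337266 ] 0.07367604778851784 res [[-0.8, -0.7], [-1.8, 0.9], [1.3, 1.7], [1.3, -1.9]]
rk [434.6 -73.4] [563. 385.]
rkend [ 439.  -133.3] [699. 374.]
btn [429.5  -3.6] [403. 401.]
lk [419.9 126. ] [111. 422.]
lemon [372.7 -79.5  25. ]
lemtop [401.4 -79.9  25. ]
spoon r [369.7  -7.2   5. ]
btn [430.   -4.3  58. ]
teapot body low [479.6 -86.   80. ]
scene rk [313.88792584 209.16778009] btn [317.35621375 201.38738058]
```

The fit holds: residuals are under 2 mm, and the predicted knob and button pixels match what I read. Next I work out the first move, staying high, closing the hand and aligning it with the warmer.

```bash
cat >> h.py <<'E'
T=np.array([499.27,1.53]);A=0.0737
def W(x,y): return T+np.array([[np.cos(A),-np.sin(A)],[np.sin(A),np.cos(A)]])@[x,y]
def shift(p,yaw=A):
    s=manip.read_state(); r=rot(s['tcp_rot']); g=R.from_euler('xyz',[np.pi,0,yaw]).as_matrix()
    print('tcp',s['tcp_pos'].round(1),s['tcp_rot'].round(3),'shift',(r.T@(np.array(p)-s['tcp_pos'])).round(1),'turn',np.degrees(R.from_matrix(r.T@g).as_rotvec()).round(1),'F',s['force'].round(1),'w',round(s['grip_width'],1),'t',s['time'])
E
python3 - <<'E'
from h import *
print(manip.nose_length)
shift([440,-300,242]); shift([*W(-50,-40),200])
E
```

```text
11.0
tcp [ 261.9 -621.6  241.4] [-3.14   0.     0.399] shift [ 2.890e+02 -2.272e+02 -2.000e-01] turn [-0.1  0.  18.6] F [-0.4 -0.4 -0.1] w 85.5 t 0.1
tcp [ 261.9 -621.6  241.4] [-3.14   0.     0.399] shift [ 400.6 -460.    42.1] turn [-0.1  0.  18.6] F [-0.4 -0.4 -0.1] w 85.5 t 0.1
```

```bash
python3 -m inch '[{"x":289,"y":-227,"z":0,"rz":18.6,"hand":1},{"x":289,"y":-227,"z":0,"rz":18.6,"hand":1},{"x":289,"y":-227,"z":0,"rz":18.6,"hand":1},{"x":289,"y":-227,"z":0,"rz":18.6,"hand":1},{"x":289,"y":-227,"z":0,"rz":18.6,"hand":1},{"x":289,"y":-227,"z":0,"rz":18.6,"hand":1},{"x":289,"y":-227,"z":0,"rz":18.6,"hand":1},{"x":289,"y":-227,"z":0,"rz":18.6,"hand":1},{"x":289,"y":-227,"z":0,"rz":18.6,"hand":1},{"x":400,"y":-460,"z":20,"rz":18.6,"hand":1},{"x":400,"y":-460,"z":20,"rz":18.6,"hand":1},{"x":400,"y":-460,"z":20,"rz":18.6,"hand":1},{"x":400,"y":-460,"z":20,"rz":18.6,"hand":1},{"x":400,"y":-460,"z":20,"rz":18.6,"hand":1},{"x":400,"y":-460,"z":20,"rz":18.6,"hand":1},{"x":400,"y":-460,"z":20,"rz":18.6,"hand":1},{"x":400,"y":-460,"z":20,"rz":18.6,"hand":1},{"x":400,"y":-460,"z":20,"rz":18.6,"hand":1},{"x":400,"y":-460,"z":20,"rz":18.6,"hand":1},{"x":400,"y":-460,"z":20,"rz":18.6,"hand":1}]'
python3 - <<'E'
from h import *
shift([*W(-72,-40),130]);shift([*W(-72,-40),67])
c=read_camera('wrist');cv2.imwrite('pics/w1.png',cv2.cvtColor(c['img'],cv2.COLOR_RGB2BGR))
for n,x,y,z in [('rk',-70,-70,78),('btn',-70,0,58)]: print(n,proj(c,[*W(x,y),z]))
E
```

```text
tcp [ 261.9 -621.6  241.4] [-3.14   0.     0.399] shift [ 379.7 -466.9  112.1] turn [-0.1  0.  18.6] F [-0.4 -0.4 -0.1] w 85.5 t 0.1
tcp [ 261.9 -621.6  241.4] [-3.14   0.     0.399] shift [ 379.7 -466.8  175.1] turn [-0.1  0.  18.6] F [-0.4 -0.4 -0.1] w 85.5 t 0.1
rk [-447.61665647 -454.48996037]
btn [-508.94079682 -458.06140472]schema error: expected keys x, y, z, rx, ry, rz, hand
```

View pics/w1.png

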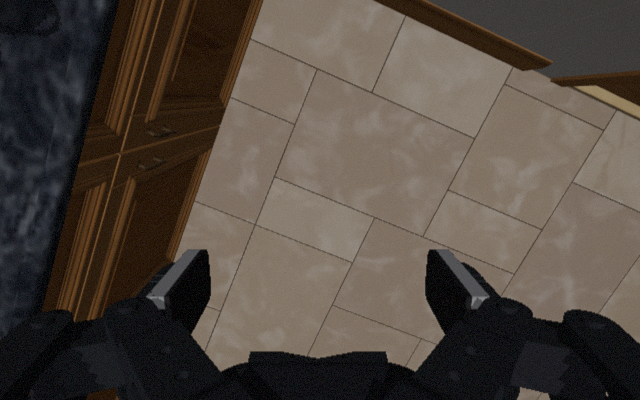

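The call was refused because every row needs all seven keys. The picture shows the hand still open over the floor, with the fingers near (180,290) and (460,290).

```bash
python3 -m inch '[{"x":289,"y":-227,"z":0,"rx":0,"ry":0,"rz":18.6,"hand":1},{"x":289,"y":-227,"z":0,"rx":0,"ry":0,"rz":18.6,"hand":1},{"x":289,"y":-227,"z":0,"rx":0,"ry":0,"rz":18.6,"hand":1},{"x":289,"y":-227,"z":0,"rx":0,"ry":0,"rz":18.6,"hand":1},{"x":289,"y":-227,"z":0,"rx":0,"ry":0,"rz":18.6,"hand":1},{"x":289,"y":-227,"z":0,"rx":0,"ry":0,"rz":18.6,"hand":1},{"x":289,"y":-227,"z":0,"rx":0,"ry":0,"rz":18.6,"hand":1},{"x":289,"y":-227,"z":0,"rx":0,"ry":0,"rz":18.6,"hand":1},{"x":289,"y":-227,"z":0,"rx":0,"ry":0,"rz":18.6,"hand":1},{"x":400,"y":-460,"z":20,"rx":0,"ry":0,"rz":18.6,"hand":1},{"x":400,"y":-460,"z":20,"rx":0,"ry":0,"rz":18.6,"hand":1},{"x":400,"y":-460,"z":20,"rx":0,"ry":0,"rz":18.6,"hand":1},{"x":400,"y":-460,"z":20,"rx":0,"ry":0,"rz":18.6,"hand":1},{"x":400,"y":-460,"z":20,"rx":0,"ry":0,"rz":18.6,"hand":1},{"x":400,"y":-460,"z":20,"rx":0,"ry":0,"rz":18.6,"hand":1},{"x":400,"y":-460,"z":20,"rx":0,"ry":0,"rz":18.6,"hand":1},{"x":400,"y":-460,"z":20,"rx":0,"ry":0,"rz":18.6,"hand":1},{"x":400,"y":-460,"z":20,"rx":0,"ry":0,"rz":18.6,"hand":1},{"x":400,"y":-460,"z":20,"rx":0,"ry":0,"rz":18.6,"hand":1}]'
python3 - <<'E'
from h import *
shift([*W(-72,-40),130]);shift([*W(-72,-40),67])
c=read_camera('wrist');cv2.imwrite('pics/w2.png',cv2.cvtColor(c['img'],cv2.COLOR_RGB2BGR))
for n,x,y,z in [('rk',-70,-70,78),('btn',-70,0,58)]: print(n,proj(c,[*W(x,y),z]))
E
```

```text
time: 1.73
tcp_pos: [452.0, -44.3, 222.3]
tcp_rot: [3.141, 0.0, 0.072]
force: [0.9, -0.4, -0.0]
grip_width: 0.1
grasp_force: 0.0
tcp [452.  -44.3 222.3] [3.141 0.    0.072] shift [-21.5  -2.2  92.3] turn [ 0.   0.  -0.1] F [ 0.9 -0.4 -0. ] w 0.1 t 1.7333
tcp [452.  -44.3 222.3] [3.141 0.    0.072] shift [-21.5  -2.3 155.3] turn [ 0.   0.  -0.1] F [ 0.9 -0.4 -0. ] w 0.1 t 1.7333
rk [353.60795322 208.49602828]
btn [269.5309771  201.75753303]
```

View pics/w2.png

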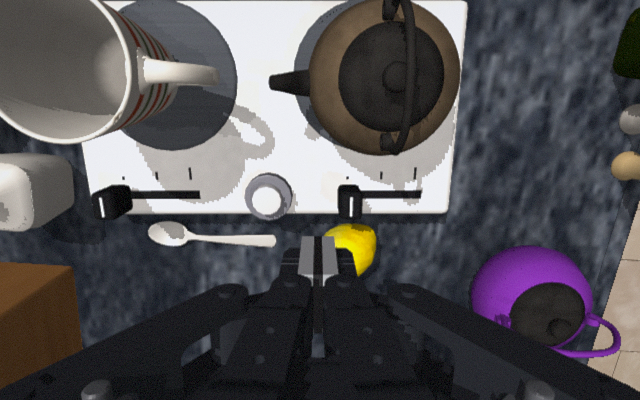

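The hand is shut and aligned. The knob appears at (351,201) and the button at (269,198), within about 3 mm of the prediction. I'll descend into the gap between button and knob.

```bash
python3 -m inch '[{"x":-19,"y":-2,"z":35,"rx":0,"ry":0,"rz":0,"hand":1},{"x":-19,"y":-2,"z":70,"rx":0,"ry":0,"rz":0,"hand":1},{"x":-19,"y":-2,"z":100,"rx":0,"ry":0,"rz":0,"hand":1},{"x":-19,"y":-2,"z":120,"rx":0,"ry":0,"rz":0,"hand":1},{"x":-19,"y":-2,"z":135,"rx":0,"ry":0,"rz":0,"hand":1},{"x":-19,"y":-2,"z":145,"rx":0,"ry":0,"rz":0,"hand":1},{"x":-19,"y":-2,"z":155,"rx":0,"ry":0,"rz":0,"hand":1},{"x":-19,"y":-2,"z":155,"rx":0,"ry":0,"rz":0,"hand":1},{"x":-19,"y":-2,"z":155,"rx":0,"ry":0,"rz":0,"hand":1},{"x":-19,"y":-2,"z":155,"rx":0,"ry":0,"rz":0,"hand":1}]'
python3 - <<'E'
from h import *
shift([*W(-70,-106),67])
for n in ['wrist']:
  c=read_camera(n);cv2.imwrite('pics/w3.png',cv2.cvtColor(c['img'],cv2.COLOR_RGB2BGR))
E
```

```text
time: 2.62
tcp_pos: [433.7, -42.5, 68.0]
tcp_rot: [3.141, -0.001, 0.074]
force: [0.9, -0.1, 1.6]
grip_width: -0.2
grasp_force: 0.0
tcp [433.7 -42.5  68. ] [ 3.141e+00 -1.000e-03  7.400e-02] shift [-1.4 67.   1. ] turn [ 0.  -0.1  0. ] F [ 0.9 -0.1  1.6] w -0.2 t 2.6167
```

View pics/w3.png

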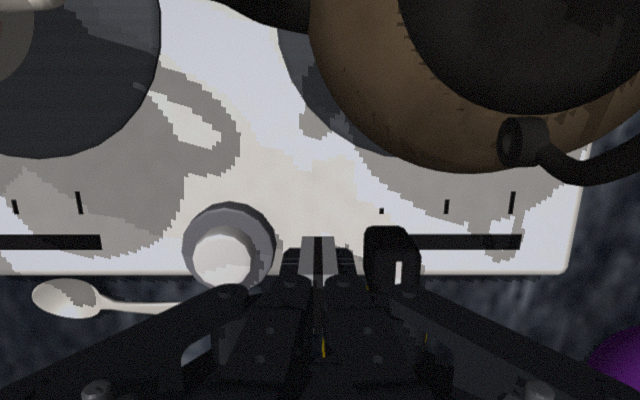

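The fingertips sit in the gap just left of the knob (knob at 390,255, fingertips at 318,255), level with the slot line at row 243. I'll start the push.

```bash
python3 -m inch '[{"x":-1,"y":5,"z":0,"rx":0,"ry":0,"rz":0,"hand":1},{"x":-1,"y":10,"z":0,"rx":0,"ry":0,"rz":0,"hand":1},{"x":-1,"y":15,"z":0,"rx":0,"ry":0,"rz":0,"hand":1},{"x":-1,"y":20,"z":0,"rx":0,"ry":0,"rz":0,"hand":1},{"x":-1,"y":25,"z":0,"rx":0,"ry":0,"rz":0,"hand":1},{"x":-1,"y":30,"z":0,"rx":0,"ry":0,"rz":0,"hand":1},{"x":-1,"y":35,"z":0,"rx":0,"ry":0,"rz":0,"hand":1},{"x":-1,"y":40,"z":0,"rx":0,"ry":0,"rz":0,"hand":1},{"x":-1,"y":45,"z":0,"rx":0,"ry":0,"rz":0,"hand":1},{"x":-1,"y":50,"z":0,"rx":0,"ry":0,"rz":0,"hand":1},{"x":-1,"y":55,"z":0,"rx":0,"ry":0,"rz":0,"hand":1},{"x":-1,"y":58,"z":0,"rx":0,"ry":0,"rz":0,"hand":1},{"x":-1,"y":60,"z":0,"rx":0,"ry":0,"rz":0,"hand":1},{"x":-1,"y":60,"z":0,"rx":0,"ry":0,"rz":0,"hand":1}]'
python3 - <<'E'
from h import *
shift([*W(-70,-108),67])
c=read_camera('wrist');cv2.imwrite('pics/w4.png',cv2.cvtColor(c['img'],cv2.COLOR_RGB2BGR))
E
```

```text
time: 3.83
tcp_pos: [436.4, -103.1, 67.2]
tcp_rot: [3.141, 0.0, 0.073]
force: [0.8, 0.1, 0.9]
grip_width: 0.0
grasp_force: 0.0
tcp [ 436.4 -103.1   67.2] [3.141 0.    0.073] shift [0.4 8.3 0.2] turn [ 0.   0.  -0.1] F [0.8 0.1 0.9] w 0.0 t 3.8333
```

View pics/w4.png

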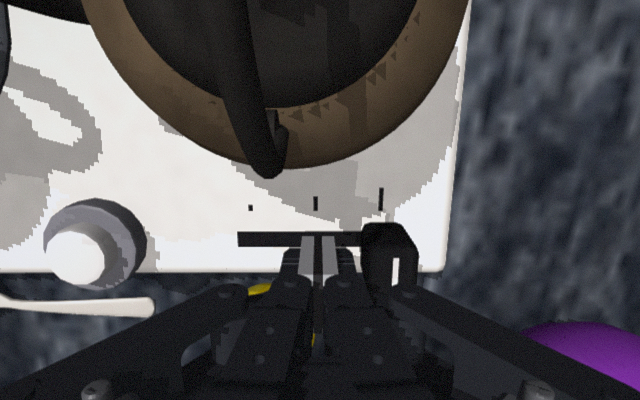

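The knob now sits at (390,255) beside the longest tick (381,198), with no force on the tool, so it has snapped ahead. I'll nudge further to feel the end stop.

```bash
python3 -m inch '[{"x":0,"y":3,"z":0,"rx":0,"ry":0,"rz":0,"hand":1},{"x":0,"y":6,"z":0,"rx":0,"ry":0,"rz":0,"hand":1},{"x":0,"y":8,"z":0,"rx":0,"ry":0,"rz":0,"hand":1},{"x":0,"y":10,"z":0,"rx":0,"ry":0,"rz":0,"hand":1},{"x":0,"y":10,"z":0,"rx":0,"ry":0,"rz":0,"hand":1},{"x":0,"y":10,"z":0,"rx":0,"ry":0,"rz":0,"hand":1}]'
```

```text
time: 4.38
tcp_pos: [437.0, -109.2, 67.3]
tcp_rot: [-3.139, 0.001, 0.077]
force: [-2.6, 9.9, 4.0]
grip_width: 0.1
grasp_force: 5.3
```

It stopped against 10 N, more than a hump takes and at the expected end-stop position. I'll back off, rise and go above the button.

```bash
python3 -m inch '[{"x":0,"y":-10,"z":0,"rx":0,"ry":0,"rz":0,"hand":1},{"x":0,"y":-14,"z":0,"rx":0,"ry":0,"rz":0,"hand":1},{"x":0,"y":-14,"z":-20,"rx":0,"ry":0,"rz":0,"hand":1},{"x":0,"y":-14,"z":-40,"rx":0,"ry":0,"rz":0,"hand":1},{"x":0,"y":-40,"z":-40,"rx":0,"ry":0,"rz":0,"hand":1},{"x":0,"y":-70,"z":-40,"rx":0,"ry":0,"rz":0,"hand":1},{"x":0,"y":-100,"z":-40,"rx":0,"ry":0,"rz":0,"hand":1},{"x":0,"y":-100,"z":-40,"rx":0,"ry":0,"rz":0,"hand":1},{"x":0,"y":-100,"z":-40,"rx":0,"ry":0,"rz":0,"hand":1}]'
python3 - <<'E'
from h import *
shift([*(W(-69,0)),67])
c=read_camera('wrist');cv2.imwrite('pics/w5.png',cv2.cvtColor(c['img'],cv2.COLOR_RGB2BGR))
for n,x,y,z in [('rkend',-70,-130,78),('btn',-70,0,58)]: print(n,proj(c,[*W(x,y),z]))
E
```

```text
time: 5.13
tcp_pos: [429.9, -11.0, 107.4]
tcp_rot: [3.142, -0.0, 0.078]
force: [-0.4, -1.3, -0.1]
grip_width: -0.1
grasp_force: 0.0
tcp [429.9 -11.  107.4] [ 3.142 -0.     0.078] shift [ 1.2 -7.4 40.4] turn [ 0.  -0.   0.2] F [-0.4 -1.3 -0.1] w -0.1 t 5.1333
rkend [575.53052549 241.61177977]
btn [305.75886889 226.46747838]
```

View pics/w5.png

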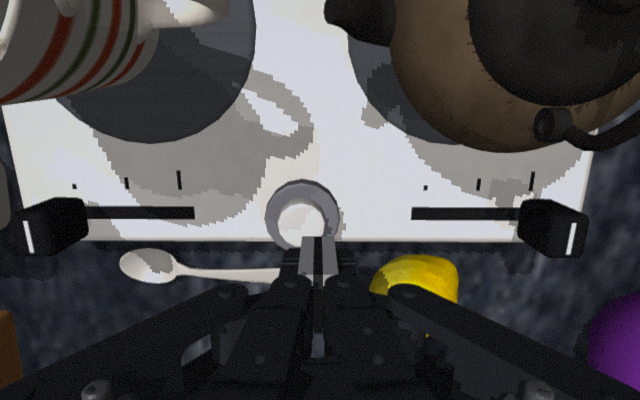

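The right knob is at the high end (560,225) and the mug's lever is still off (50,225). The button is at (301,223), slightly left of the fingertips (318). I'll shift over it and press in small steps.

```bash
python3 -m inch '[{"x":1,"y":-9,"z":0,"rx":0,"ry":0,"rz":0,"hand":1},{"x":1,"y":-9,"z":15,"rx":0,"ry":0,"rz":0,"hand":1},{"x":1,"y":-9,"z":28,"rx":0,"ry":0,"rz":0,"hand":1},{"x":1,"y":-9,"z":35,"rx":0,"ry":0,"rz":0,"hand":1},{"x":1,"y":-9,"z":38,"rx":0,"ry":0,"rz":0,"hand":1},{"x":1,"y":-9,"z":40,"rx":0,"ry":0,"rz":0,"hand":1},{"x":1,"y":-9,"z":42,"rx":0,"ry":0,"rz":0,"hand":1},{"x":1,"y":-9,"z":44,"rx":0,"ry":0,"rz":0,"hand":1},{"x":1,"y":-9,"z":46,"rx":0,"ry":0,"rz":0,"hand":1},{"x":1,"y":-9,"z":46,"rx":0,"ry":0,"rz":0,"hand":1},{"x":1,"y":-9,"z":46,"rx":0,"ry":0,"rz":0,"hand":1}]'
```

```text
time: 6.1
tcp_pos: [430.1, -4.0, 65.8]
tcp_rot: [3.139, 0.0, 0.073]
force: [-20.7, -1.9, 73.6]
grip_width: 0.2
grasp_force: 36.9
```

That is a hard stop at 74 N, well past the button's 5 N. I'll lift off and retry gently to see where contact begins.

```bash
python3 -m inch '[{"x":0,"y":0,"z":-4,"rx":0,"ry":0,"rz":0,"hand":1},{"x":0,"y":0,"z":-8,"rx":0,"ry":0,"rz":0,"hand":1},{"x":0,"y":0,"z":-8,"rx":0,"ry":0,"rz":0,"hand":1},{"x":0,"y":0,"z":-8,"rx":0,"ry":0,"rz":0,"hand":1}]'; python3 -m inch '[{"x":0,"y":0,"z":2,"rx":0,"ry":0,"rz":0,"hand":1},{"x":0,"y":0,"z":2,"rx":0,"ry":0,"rz":0,"hand":1},{"x":0,"y":0,"z":2,"rx":0,"ry":0,"rz":0,"hand":1}]'; python3 -m inch '[{"x":0,"y":0,"z":2,"rx":0,"ry":0,"rz":0,"hand":1},{"x":0,"y":0,"z":2,"rx":0,"ry":0,"rz":0,"hand":1},{"x":0,"y":0,"z":2,"rx":0,"ry":0,"rz":0,"hand":1}]'
```

```text
time: 6.43
tcp_pos: [430.4, -3.8, 69.8]
tcp_rot: [3.141, -0.001, 0.073]
force: [-0.2, -1.8, 2.7]
grip_width: -0.2
grasp_force: 1.6
time: 6.68
tcp_pos: [430.5, -3.7, 67.1]
tcp_rot: [3.141, -0.0, 0.074]
force: [-0.9, -3.5, 4.5]
grip_width: -0.3
grasp_force: 2.4
time: 6.93
tcp_pos: [430.6, -3.7, 66.6]
tcp_rot: [3.141, -0.0, 0.074]
force: [-6.3, -1.8, 28.6]
grip_width: 0.1
grasp_force: 14.6
```

The forces follow the button's spring: 2.7 N at about 2 mm, 4.5 N at about 5 mm, then a hard stop. So the button was fully down. Now I let go and rise clear.

```bash
python3 -m inch '[{"x":0,"y":0,"z":-10,"rx":0,"ry":0,"rz":0,"hand":1},{"x":0,"y":0,"z":-30,"rx":0,"ry":0,"rz":0,"hand":1},{"x":0,"y":0,"z":-60,"rx":0,"ry":0,"rz":0,"hand":1},{"x":0,"y":0,"z":-100,"rx":0,"ry":0,"rz":0,"hand":1},{"x":0,"y":0,"z":-140,"rx":0,"ry":0,"rz":0,"hand":1},{"x":0,"y":0,"z":-140,"rx":0,"ry":0,"rz":0,"hand":1},{"x":0,"y":0,"z":-140,"rx":0,"ry":0,"rz":0,"hand":1},{"x":0,"y":0,"z":-140,"rx":0,"ry":0,"rz":0,"hand":1}]'
python3 - <<'E'
from h import *
c=read_camera('wrist');cv2.imwrite('pics/w6.png',cv2.cvtColor(c['img'],cv2.COLOR_RGB2BGR))
E
```

```text
time: 7.6
tcp_pos: [429.7, -3.2, 204.7]
tcp_rot: [-3.141, 0.001, 0.074]
force: [-1.2, -0.1, -0.9]
grip_width: 0.1
grasp_force: 0.0
```

View pics/w6.png

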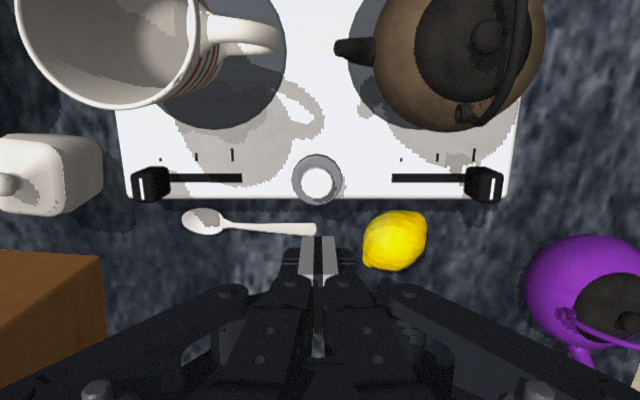

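The right knob is at the high end (483,183), the left one is still off (150,183), the button is up (317,181), and nothing else has moved. Handing in.

```bash
python3 -c "from cell import manip; print(manip.sign_off())"
```

```text
the job is handed in; nothing more can be done
None
```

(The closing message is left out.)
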